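# Reset the slotted stop of an angle jig and clamp it

## Task

Set up the angle jig on the bench for the next batch: with the black wing knob still loose, slide the slotted stop plate along, away from the knob, until its pointed tab stands exactly opposite the tip of the set pointer, and then turn the wing knob clockwise as far as it goes, so that the stop is clamped there. Leave the set pointer and the things lying round the jig where they are.

Things in the scene. Friction and masses are not known exactly. Their poses are not given: they have to be found in the camera images.
- jig: Grey angle jig bolted to the bench, its sloping face turned to the robot's left. Base slab 160 (x) x 280 (y) x 10 mm. Origin: centre of the slab's underside, on the bench; x to the jig's back (near world -y), y along the jig (near world +x, away from the robot), z up. Its dark steel table, 130 mm up the slope x 260 mm along y, slopes 0.52 rad (30 degrees), rising to the back.
- jig_face (a point): Middle of the sloping face, at [0, 0, 0.060] in the jig's frame. Its axes are the FACE FRAME used below: x up the slope, y the jig's y, z square off the face. The stop plate slides on the face and the wing knob clamps it. Two steel guide strips 5 mm high run along y at face x = -30 and +30 mm.
- stop_plate (a joint): Slide of the steel stop plate along face +y (away from the knob), 0 to 0.070 m, starts near 0; about 3 N of friction when loose, held against light bumps when the knob is tight. A slotted foot, 50 mm wide, 180 mm long, top 5.5 mm off the face, the slot along y round the knob's stud; at its +y end stands a flange, 85 mm or more from the knob's axis.
- stop_grip (a point): Grip point of the stop plate: on the middle of its upright flange, 30 mm off the face, at face [0, 0.045 + slide]. The flange is 50 mm (face x) x 10 mm thick (y) and 43 mm high off the face; it can be gripped across the 10 mm, tool square to the face. Axes = the face frame.
- stop_tip (a point): Tip of the stop plate's 3 mm thick pointed tab, at the foot of the flange and at its mid thickness; it points down the slope, at face x = -35 mm, 9 mm off the face. Axes = the face frame.
- set_tip (a point): Tip of the set pointer: a bare steel clip 20 x 12 x 9 mm tight on the lower margin of the face, its point looking up the slope, at face x = -37 mm, 9 mm off the face. Axes = the face frame. The stop is set when stop_tip and set_tip have the same face y.
- wing_knob (a joint): Turn of the wing knob, rad, 0 to 1.40, grows clockwise seen from off the face; 1.40 is its stop, fully tight. It starts loose, below 0.25, and bites on the plate from about 0.7. About 0.15 N m turns it; it stays where it is left.
- knob_grip (a point): Grip point of the black wing knob, on its axis, 36 mm off the face, at face [0, -0.040]. The knob is a bar 50 mm long, 12 mm thick, 23 to 45 mm off the face, over a hub 24 mm in diameter. Site x = along the bar, z = square off the face. At knob value q the bar stands (0.70 - q) rad from face x (up the slope) towards face y.
- hex_key: Black hex key 39 x 114 x 9 mm lying before the low edge of the jig, on its left seen from the robot, bystander; origin under its middle.
- bush_1: Grey flanged bush, 20 mm in diameter, 30 mm high, standing before the low edge of the jig, on its left seen from the robot, bystander.
- bush_2: Brass-toned flanged bush, 17 mm in diameter, 28 mm high, standing before the low edge of the jig, on its left seen from the robot, bystander.
- marker: Marker pen 128 mm long, lying behind the jig (to its right seen from the robot), bystander.
- bush_3: Grey flanged bush, 22 mm in diameter, 24 mm high, standing beyond the jig's far end, bystander.

How it is judged (in metres and radians):
On the way, in this order (a step that is already met when the one before it is completed fails the run):
1. the stop plate's tab stands opposite the set pointer (within 3 mm) while the knob is still loose (below 0.6 rad) (y of stop_tip in the frame of set_tip between -0.003 and 0.003 m and value of joint wing_knob below 0.6 rad), for 0.2 s.
2. the wing knob is turned tight (beyond 1.2 rad) (value of joint wing_knob above 1.2 rad), for 0.2 s.
At the end, for the whole second after the job is handed in: The stop plate's tab is within 3 mm of the set pointer's tip along the slide, at rest, and the wing knob is tight (1.2 rad or more of its 1.40 rad) (y of stop_tip in the frame of set_tip between -0.003 and 0.003 m and value of joint wing_knob above 1.2 rad and velocity of joint stop_plate between -0.005 and 0.005 m/s); the robot touches nothing.
It fails at once if the set pointer is shifted by more than 3 mm (distance of set_tip from where it was at the start of the episode above 0.003 m).
It fails at once if something lying round the jig is moved by more than 30 mm (distance of any of hex_key, bush_1, bush_2, marker, bush_3 from where it was at the start of the episode above 0.03 m).
It also fails if it takes over 64 s, if anything falls off the work surface, if the arm or the gripper's body presses on something with over 40 N, if the wrist force passes 120 N, or if a joint passes its speed limit or range.

## Robot

A 6-joint arm with a two-finger parallel gripper is mounted at the origin on a cart in front of the work surface, level with it; the furniture and walls round the work are solid. World frame = base frame: x ahead of the robot, y to its left, z up, the work surface at z = 0. Lengths are in mm, angles in degrees, forces in N, time in s.
With the tool pointing down it reaches from about 225 to 875 mm from the base axis. Payload 3.4 kg.
Tool frame: the origin (TCP) lies midway between the tips of the shut fingers; the grasp point (between the pads) lies env.tcp_to_grasp behind it (env.tcp_to_grasp is the distance from the TCP to the grasp point, in mm); z points along the fingers, y is the direction in which the jaws open and shut (so a half turn about z gives the same grasp; the last joint's range is limited). The gripper opens to 85 mm and grips with 20 to 120 N. Pads are 22 mm wide; open, the fingers measure 114 mm over their backs; the gripper's body (76 mm by 85 mm) begins 54 mm behind the grasp point. The pads swing forward as they close: fully open they stand 13 mm farther back than shut.
Start: joints at [-75.63, 15.808, 86.224, -0, 77.962, -6.933], TCP at [208.895, -535.748, 231.328] pointing down, gripper open.
Joint ranges: [-165.64, 165.64], [-43.16, 119.46], [12.63, 154.43], [-67.54, 247.53], [6.08, 155.33], [-154.97, 154.97]. Speed limits (degrees/s): [147.25, 147.25, 180, 180, 180, 180].

## Interface

Orientations are given as a 3x3 rotation matrix whose columns are the frame's x, y, z axes.
In Python, from workcell import env, cams gives the robot as it stands.
- The arm moves only by the shell command python3 -m handwheel 'ROWS' [FORCE]. ROWS is JSON, a list of rows, each a list of 7 numbers: the shift along the tool's x, y, z normalised to -1 to 1, where 1 is 7.5 cm, then the turn, a rotation vector about the tool's x, y, z normalised to -1 to 1, where 1 is 0.5 rad, then the opening, from -1 (shut) to 1 (fully open). A call has exactly 8 rows; each row shifts and turns the pose as measured when the row begins, along the tool's axes as they then stand; what a row does not reach is not made up. A row lasts 1/10 s, in which the tool goes at most 50 mm and 8.59 degrees, less where a joint would pass 70% of its speed; a pose out of reach is approached as far as the arm can. A call with a number of a shift or a turn outside -1 to 1 is refused whole. A call with a gripper value outside its range is refused whole. The fingers move at their own pace and stop on an object; FORCE is the grip in N (left out, the last holds). Time passes only in rows, so rows that do not move let the fingers close, or fill a call up. It gives the time, the measured TCP pose, the force and the opening at its end, in the units of the state.
- env.get_state(): the state, without advancing time (a new reading comes with each control period).
- cams.camera(name): name is "scene" or "top"; returns the picture (480x640x3 uint8, blue, green, red); there is no depth.
- cams.get_calibration(name): a dict with "fov_y" (degrees; the focal length in pixels is half the picture's height over the tangent of half this angle, whatever the lens; pixels are square), "cx", "cy" (the principal point, pixels), "R" (3x3) and "t" (3): a world point X has camera coordinates R X + t. Camera axes: x right, y down, z forward; pixel columns grow to the right and rows downward; lengths in mm; the calibration is good to about 2 mm. A picture is of the moment at which its call begins. get_calibration takes no time and is no camera call.
- env.close_job(): hands the job in, once; it reports no verdict.
The state is a dict: "t": time; "joint_pos": joint angles; "qvel": joint speeds; "joint_efforts": joint torques, N m; "tcp_pos": TCP position; "ee_rot": TCP orientation; "contact_force": force on the tool from outside, world axes, zero at the start; "wrist_torque": the same for the moment, N m; "finger_gap": opening from 0.0 (shut) to 1.0 (fully open).
Only numpy, scipy, OpenCV 4.12 (cv2) and the standard library are available. Lean on these libraries where they do the work, as an engineer would, in place of code of your own. Each camera call takes 0.05 s, during which the arm holds its last target.

## Working session

There is one attempt and no reset: what is moved stays moved. The work goes in short steps, Python scripts to look and compute and a shell command to move; the robot and the scene stay as the last step left them, time stands still between calls to the robot, and variables do not carry over. Pictures are saved under pics/ and viewed, and the job is handed in when it is done.

```bash
ls; mkdir -p pics; python3 - <<'E'
from workcell import env,cams
import cv2
print(env.get_state(), env.tcp_to_grasp)
for n in("scene","top"):
    cv2.imwrite(f"pics/{n}0.png",cams.camera(n)); print(n,cams.get_calibration(n))
E
```

```text
pics
{'t': 0.0, 'joint_pos': array([-7.56308955e+01,  1.58483548e+01,  8.62944478e+01, -9.51260043e-05,
        7.79612185e+01, -6.93263678e+00]), 'qvel': array([ 0.00715761,  0.02640077,  0.07433148, -0.03685634,  0.02721865,
        0.02485694]), 'joint_efforts': array([ 2.15682358e-04, -4.16777444e+01, -2.45809042e+01, -5.07192010e-05,
        1.11641685e-02,  2.71321605e-07]), 'tcp_pos': array([ 208.7528473 , -535.21518816,  230.43777905]), 'ee_rot': array([[ 9.31680111e-01,  3.63279462e-01, -4.52123441e-04],
       [ 3.63279678e-01, -9.31678477e-01,  1.75831186e-03],
       [ 2.17524909e-04, -1.80243145e-03, -9.99998352e-01]]), 'contact_force': array([ 1.21137806, -0.98450949, -0.34932837]), 'wrist_torque': array([ 0.00207479,  0.00445569, -0.02866375]), 'finger_gap': 0.9993420550392795} 18.700000000000003
scene {'fov_y': 45.25200023441356, 'cx': 314.2469213469131, 'cy': 244.07611799971573, 'R': array([[-0.90652676, -0.4218128 , -0.01682824],
       [-0.25498016,  0.5788827 , -0.77451917],
       [ 0.33644367, -0.69783149, -0.63232656]]), 't': array([567.54742438, 198.09775532, 721.38132715])}
top {'fov_y': 56.3796097764773, 'cx': 320.377468642936, 'cy': 234.45726815430737, 'R': array([[-0.02169864, -0.99968682, -0.01246719],
       [-0.99682136,  0.02258923, -0.07639966],
       [ 0.07665736,  0.0107698 , -0.99699933]]), 't': array([ 27.25682046, 621.71805128, 900.49181422])}
```

View pics/scene0.png

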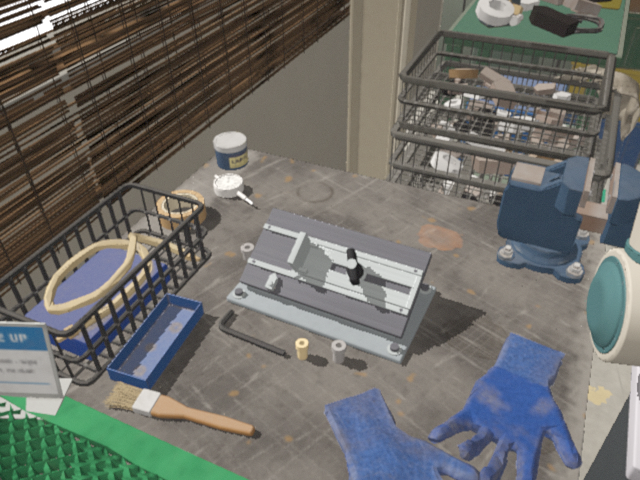

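View pics/top0.png

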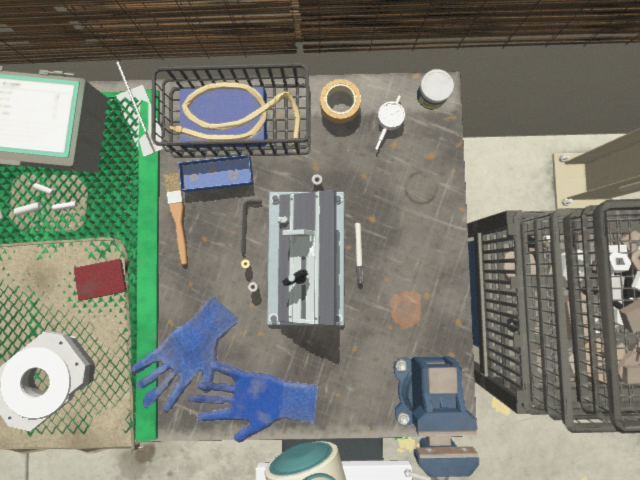

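The scene view shows the jig around (330,280), with the knob at (353,265), the flange at (300,250) and the set pointer at (272,282). In the top view the jig covers x 267–345, y 190–328, with the knob at (295,278) and the pointer at (283,219). I'll zoom in on both.

```bash
python3 - <<'E'
import cv2
a=cv2.imread("pics/scene0.png")[200:365,215:440]; cv2.imwrite("pics/sc0z.png",cv2.resize(a,None,fx=3.5,fy=3.5,interpolation=cv2.INTER_CUBIC))
a=cv2.imread("pics/top0.png")[185:333,235:375]; cv2.imwrite("pics/tp0z.png",cv2.resize(a,None,fx=4,fy=4,interpolation=cv2.INTER_CUBIC))
E
```

```text
(no output)
```

View pics/sc0z.png

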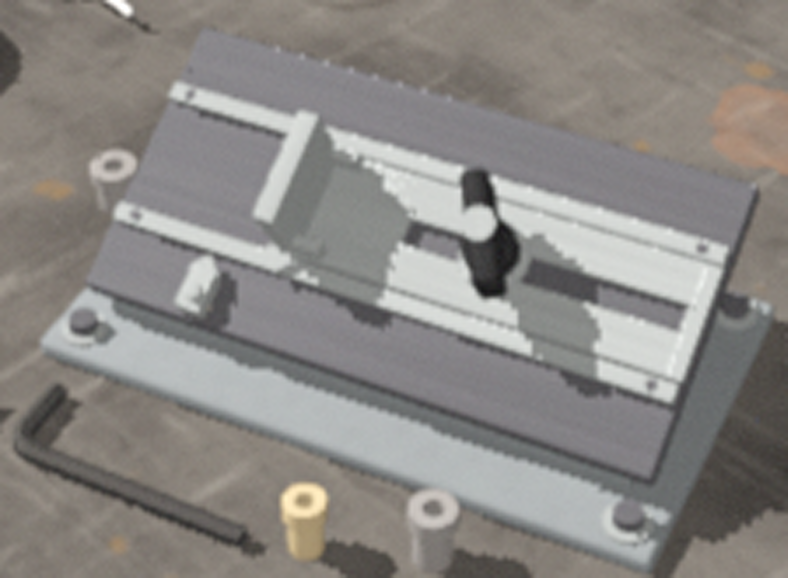

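View pics/tp0z.png

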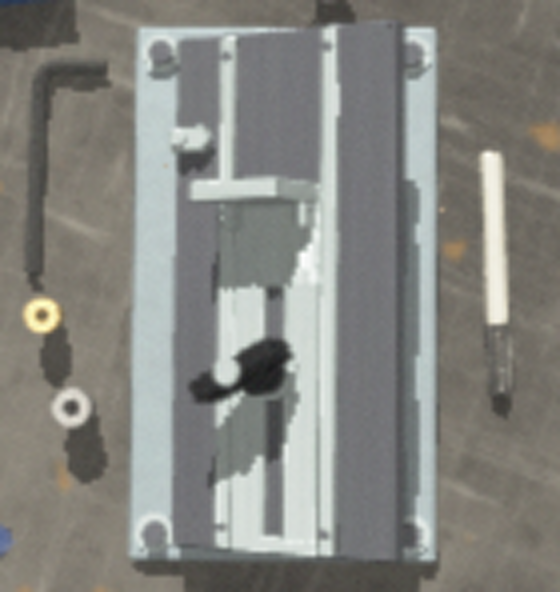

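```bash
cat > h.py <<'E'
import numpy as np
from scipy.optimize import least_squares
from workcell import env,cams
C={n:cams.get_calibration(n) for n in("scene","top")}
def proj(n,X):
    c=C[n];f=240/np.tan(np.radians(c["fov_y"]/2));p=np.atleast_2d(X)@c["R"].T+c["t"]
    return p[:,:2]/p[:,2:]*f+[c["cx"],c["cy"]]
c30,s30=np.cos(np.pi/6),.5
F=np.array([[c30,0,-s30],[0,1,0],[s30,0,c30]])
def Rj(yaw):  # yaw about z from nominal
    N=np.array([[0,1,0],[-1,0,0],[0,0,1.]]);c,s=np.cos(yaw),np.sin(yaw)
    return np.array([[c,-s,0],[s,c,0],[0,0,1]])@N
def f2w(P,j): # face mm -> world
    return (np.atleast_2d(P)@F.T+[0,0,60])@Rj(j[2]).T+[j[0],j[1],0]
def j2w(P,j): return np.atleast_2d(P)@Rj(j[2]).T+[j[0],j[1],0]
E
cat > fit.py <<'E'
from h import *
fs=[(65,130,0),(65,-130,0),(-65,-130,0),(-65,130,0)]
S=np.array([(273,208),(431.3,253.4),(402.1,337),(240.1,282)])
T=np.array([(334.25,190.5),(335,324.2),(279.5,322),(280,194.5)])
bs=[(-80,140,10),(-80,-140,10),(80,140,10),(80,-140,10)]
B=np.array([(269.5,191.75),(267.5,324.5),(344,192),(344,325)])
SB=np.array([(226.7,298),(402,363)]) ; 
def res(p,o=True):
    a=np.r_[proj("scene",f2w(fs,p))-S,proj("scene",j2w(bs[:2],p))-SB]
    b=np.r_[proj("top",f2w(fs,p))-T,proj("top",j2w(bs,p))-B]
    return a,b
for w in((1,0),(0,1),(1,1)):
    r=least_squares(lambda p:np.r_[w[0]*res(p)[0].ravel(),w[1]*res(p)[1].ravel()],[500,-50,0],x_scale=[1,1,.01])
    print(w,r.x,np.degrees(r.x[2]));
a,b=res(r.x);print(a.round(1),b.round(1))
np.save("jig.npy",r.x)
j=r.x
for n in("scene","top"):
  for k,P in dict(grip=(0,45,30),tip=(-35,45,9),knob=(0,-40,45),settip=(-37,85,9)).items(): print(n,k,proj(n,f2w(P,j)).round(1))
E
python3 fit.py
```

```text
(1, 0) [ 5.72010764e+02  5.00007421e+01 -2.75716492e-02] -1.5797391346069176
(0, 1) [ 5.75417936e+02  4.31586066e+01 -2.30538459e-02] -1.3208880721477587
(1, 1) [ 5.73908254e+02  4.60598203e+01 -2.47119808e-02] -1.4158922034387904
[[-0.  -2.2]
 [ 1.2 -2.6]
 [-0.1 -1.1]
 [-1.2 -2. ]
 [-0.6 -1.8]
 [ 0.  -3.8]] [[-1.3 -0.7]
 [-2.1  2.4]
 [-2.6  0.2]
 [-1.8  0.8]
 [-1.6  0.2]
 [-1.2  1.6]
 [-0.4  0. ]
 [-0.2  1.4]]
scene grip [[300.  249.8]]
scene tip [[294.6 276.4]]
scene knob [[352.2 262.6]]
scene settip [[270.3 269.8]]
top grip [[295.9 234. ]]
top tip [[287.2 235.4]]
top knob [[291.1 278.5]]
top settip [[286.6 215.6]]
```

```bash
cat >> h.py <<'E'
def ray(n,uv):
    c=C[n];f=240/np.tan(np.radians(c["fov_y"]/2));d=np.array([(uv[0]-c["cx"])/f,(uv[1]-c["cy"])/f,1])@c["R"]
    return -c["R"].T@c["t"],d
def atz(n,uv,z):
    o,d=ray(n,uv);return o+d*(z-o[2])/d[2]
E
python3 - <<'E'
from h import *
for n in C:
    print(n,"cam",ray(n,(0,0))[0].round(0),"tcp",proj(n,[209,-535,231]),"base",proj(n,[0,0,0]))
for uv in((435,390),(470,365),(480,210),(585,200),(465,410)): print(uv,[atz("top",uv,z).round(0) for z in(0,150)])
import sys; sys.argv=['']
import fit
for n in(0,1):
    r=least_squares(lambda p:fit.res(p)[n].ravel(),[500,-50,0],x_scale=[1,1,.01]);print(fit.res(r.x)[n].round(1))
E
```

```text
scene cam [322. 628. 619.] tcp [[653.23471167  49.78743821]] base [[767.27880948 402.20316831]]
top cam [551.   4. 946.] tcp [[685.39958053 486.93029139]] base [[333.93152374 543.62028054]]
(435, 390) [array([ 298., -215.,    0.]), array([ 338., -180.,  150.])]
(470, 365) [array([ 347., -289.,    0.]), array([ 379., -243.,  150.])]
(480, 210) [array([ 668., -325.,    0.]), array([ 650., -273.,  150.])]
(585, 200) [array([ 684., -547.,    0.]), array([ 663., -460.,  150.])]
(465, 410) [array([ 257., -275.,    0.]), array([ 303., -231.,  150.])]
(1, 0) [ 5.72010764e+02  5.00007421e+01 -2.75716492e-02] -1.5797391346069176
(0, 1) [ 5.75417936e+02  4.31586066e+01 -2.30538459e-02] -1.3208880721477587
(1, 1) [ 5.73908254e+02  4.60598203e+01 -2.47119808e-02] -1.4158922034387904
[[-0.  -2.2]
 [ 1.2 -2.6]
 [-0.1 -1.1]
 [-1.2 -2. ]
 [-0.6 -1.8]
 [ 0.  -3.8]] [[-1.3 -0.7]
 [-2.1  2.4]
 [-2.6  0.2]
 [-1.8  0.8]
 [-1.6  0.2]
 [-1.2  1.6]
 [-0.4  0. ]
 [-0.2  1.4]]
scene grip [[300.  249.8]]
scene tip [[294.6 276.4]]
scene knob [[352.2 262.6]]
scene settip [[270.3 269.8]]
top grip [[295.9 234. ]]
top tip [[287.2 235.4]]
top knob [[291.1 278.5]]
top settip [[286.6 215.6]]
[[ 0.  -0.7]
 [ 1.8 -0.4]
 [ 0.1  1.5]
 [-1.4 -0.2]
 [-0.9  0. ]
 [ 0.2 -1.1]]
[[ 0.1 -1.5]
 [-0.5  1.5]
 [-1.1 -0.5]
 [-0.5  0.1]
 [-0.3 -0.5]
 [ 0.3  0.9]
 [ 0.9 -0.8]
 [ 1.3  0.6]]
```

```bash
cat >> h.py <<'E'
from scipy.spatial.transform import Rotation as Ro
def goalR(j,th=0): # tool square to face; th = turn about tool z
    M=Rj(j[2])@F; x,y,z=M.T
    return np.c_[-x,y,-z]@Ro.from_rotvec([0,0,th]).as_matrix()
def plan(p1,R1,N,s=None):
    s=s or env.get_state(); p0=np.array(s["tcp_pos"]);R0=np.array(s["ee_rot"])
    rv=Ro.from_matrix(R0.T@R1).as_rotvec()/N; dR=Ro.from_rotvec(rv).as_matrix()
    R=R0.copy();d=(np.array(p1)-p0)/N
    print("dist",np.linalg.norm(d)*N,"turn",np.degrees(np.linalg.norm(rv))*N)
    for i in range(N):
        print(np.r_[R.T@d/75,rv/.5].round(3).tolist()); R=R@dR
def st():
    s=env.get_state();j=np.load("jig.npy")
    M=Rj(j[2])@F;q=(s["tcp_pos"]-np.array([j[0],j[1],60]))@M   # face coords: jig origin above is at face point (0,0,60)
    print("t",round(s["t"],2),"tcp",s["tcp_pos"].round(1),"face",q.round(1),"gap",round(s["finger_gap"],3),"F",s["contact_force"].round(1),"tq",s["wrist_torque"].round(2))
    print("rot err to goal (tool rv deg)",np.degrees(Ro.from_matrix(s["ee_rot"].T@goalR(j)).as_rotvec()).round(2),"J",s["joint_pos"].round(0))
    return s
E
python3 -m handwheel '[[0,0,-0.6,0,0,0,1],[0,0,-0.6,0,0,0,1],[0,0,-0.6,0,0,0,1],[0,0,-0.6,0,0,0,1],[0,0,0,0,0,0,1],[0,0,0,0,0,0,1],[0,0,0,0,0,0,1],[0,0,0,0,0,0,1]]'
python3 - <<'E'
from h import *
st(); j=np.load("jig.npy")
plan([540,20,330],goalR(j),16)
E
```

```text
t: 0.9
tcp_pos: [208.1, -532.8, 409.1]
ee_rot: [[0.932, 0.363, -0.004], [0.363, -0.932, 0.018], [0.002, -0.018, -1.0]]
contact_force: [-0.8, 0.9, 0.4]
finger_gap: 1.001
t 0.9 tcp [ 208.1 -532.8  409.1] face [ 683.6 -351.4    8.5] gap 1.001 F [-0.8  0.9  0.4] tq [ 0.03  0.02 -0.03]
rot err to goal (tool rv deg) [-18.43 -27.16 -65.48] J [-76.  14.  65.   0. 103.  -7.]
dist 649.636102062131 turn 73.25023115230299
[0.425, -0.328, 0.073, -0.04, -0.059, -0.143]
[0.449, -0.298, 0.054, -0.04, -0.059, -0.143]
[0.47, -0.266, 0.034, -0.04, -0.059, -0.143]
[0.489, -0.232, 0.015, -0.04, -0.059, -0.143]
[0.504, -0.196, -0.004, -0.04, -0.059, -0.143]
[0.517, -0.16, -0.023, -0.04, -0.059, -0.143]
[0.526, -0.122, -0.041, -0.04, -0.059, -0.143]
[0.532, -0.083, -0.059, -0.04, -0.059, -0.143]
[0.534, -0.043, -0.076, -0.04, -0.059, -0.143]
[0.533, -0.004, -0.092, -0.04, -0.059, -0.143]
[0.529, 0.036, -0.107, -0.04, -0.059, -0.143]
[0.522, 0.076, -0.122, -0.04, -0.059, -0.143]
[0.511, 0.116, -0.135, -0.04, -0.059, -0.143]
[0.497, 0.155, -0.148, -0.04, -0.059, -0.143]
[0.48, 0.193, -0.159, -0.04, -0.059, -0.143]
[0.461, 0.23, -0.168, -0.04, -0.059, -0.143]
```

```bash

python3 -m handwheel '[[0.425,-0.33,0.05,-0.04,-0.06,-0.143,1],[0.45,-0.30,0.03,-0.04,-0.06,-0.143,1],[0.47,-0.27,0.01,-0.04,-0.06,-0.143,1],[0.49,-0.23,0,-0.04,-0.06,-0.143,1],[0.5,-0.2,-0.01,-0.04,-0.06,-0.143,1],[0.52,-0.16,-0.03,-0.04,-0.06,-0.143,1],[0.53,-0.12,-0.04,-0.04,-0.06,-0.143,1],[0.53,-0.08,-0.06,-0.04,-0.06,-0.143,1]]'
python3 - <<'E'
from h import *
st(); j=np.load("jig.npy")
plan([540,20,330],goalR(j),8)
E
```

```text
t: 1.7
tcp_pos: [371.6, -248.0, 360.3]
ee_rot: [[0.557, 0.823, -0.108], [0.789, -0.566, -0.241], [-0.259, 0.049, -0.965]]
contact_force: [1.7, -1.6, 0.1]
finger_gap: 0.995
t 1.7 tcp [ 371.6 -248.   360.3] face [ 409.1 -195.   110.6] gap 0.995 F [ 1.7 -1.6  0.1] tq [ 0.09 -0.09  0.04]
rot err to goal (tool rv deg) [-10.18 -13.74 -31.68] J [-30.   1.  88. -15.  89.   5.]
dist 317.96472582236095 turn 35.99319000198182
[0.522, -0.024, -0.089, -0.044, -0.06, -0.138]
[0.519, 0.014, -0.105, -0.044, -0.06, -0.138]
[0.514, 0.052, -0.119, -0.044, -0.06, -0.138]
[0.505, 0.09, -0.133, -0.044, -0.06, -0.138]
[0.493, 0.128, -0.146, -0.044, -0.06, -0.138]
[0.479, 0.165, -0.157, -0.044, -0.06, -0.138]
[0.461, 0.201, -0.167, -0.044, -0.06, -0.138]
[0.441, 0.236, -0.176, -0.044, -0.06, -0.138]
```

```bash

python3 -m handwheel '[[0.52,-0.02,-0.1,-0.044,-0.06,-0.138,1],[0.52,0.014,-0.11,-0.044,-0.06,-0.138,1],[0.51,0.05,-0.12,-0.044,-0.06,-0.138,1],[0.5,0.09,-0.135,-0.044,-0.06,-0.138,1],[0.49,0.13,-0.15,-0.044,-0.06,-0.138,1],[0.48,0.165,-0.16,-0.044,-0.06,-0.138,1],[0.46,0.2,-0.17,-0.044,-0.06,-0.138,1],[0.44,0.236,-0.18,-0.044,-0.06,-0.138,1]]'
python3 - <<'E'
from h import *
st(); j=np.load("jig.npy")
M=f2w((0,-40,75),j)[0]
plan(M,goalR(j),8)
E
```

```text
t: 2.5
tcp_pos: [535.9, 36.3, 318.1]
ee_rot: [[-0.016, 1.0, -0.019], [0.862, 0.003, -0.508], [-0.507, -0.025, -0.861]]
contact_force: [0.9, -0.3, -0.5]
finger_gap: 1.002
t 2.5 tcp [535.9  36.3 318.1] face [138.4 -37.8 218.2] gap 1.002 F [ 0.9 -0.3 -0.5] tq [ 0.23 -0.04  0.05]
rot err to goal (tool rv deg) [-0.41  0.52  2.11] J [ 15.  16.  81. -29.  93.  16.]
dist 199.1226424790454 turn 2.209055216682425
[0.233, 0.006, 0.237, -0.002, 0.002, 0.009]
[0.232, 0.005, 0.237, -0.002, 0.002, 0.009]
[0.232, 0.004, 0.237, -0.002, 0.002, 0.009]
[0.232, 0.003, 0.237, -0.002, 0.002, 0.009]
[0.232, 0.001, 0.238, -0.002, 0.002, 0.009]
[0.231, 0.0, 0.238, -0.002, 0.002, 0.009]
[0.231, -0.001, 0.238, -0.002, 0.002, 0.009]
[0.231, -0.002, 0.238, -0.002, 0.002, 0.009]
```

```bash

python3 -m handwheel '[[0.24,0,0.24,0,0,0.01,-1],[0.24,0,0.24,0,0,0.01,-1],[0.24,0,0.24,0,0,0.01,-1],[0.24,0,0.24,0,0,0.01,-1],[0.24,0,0.24,0,0,0.01,-1],[0.24,0,0.24,0,0,0.01,-1],[0.24,0,0.2,0,0,0.01,-1],[0.2,0,0.2,0,0,0.01,-1]]'
python3 -m handwheel '[[0,0,0,0,0,0,-1],[0,0,0,0,0,0,-1],[0,0,0,0,0,0,-1],[0,0,0,0,0,0,-1],[0,0,0,0,0,0,-1],[0,0,0,0,0,0,-1],[0,0,0,0,0,0,-1],[0,0,0,0,0,0,-1]]'
python3 - <<'E'
from h import *
import cv2
s=st()
for n in C:
    im=cams.camera(n); cv2.imwrite(f"pics/{n}1.png",im); u=proj(n,s["tcp_pos"])[0]; print(n,u)
    a=im[200:365,215:440] if n=="scene" else im[185:333,215:395]
    cv2.imwrite(f"pics/{n}1z.png",cv2.resize(a,None,fx=3.5 if n=="scene" else 4,fy=3.5 if n=="scene" else 4,interpolation=cv2.INTER_CUBIC))
E
```

```text
t: 3.3
tcp_pos: [527.6, 95.7, 109.0]
ee_rot: [[0.005, 1.0, -0.028], [0.86, -0.019, -0.509], [-0.509, -0.022, -0.86]]
contact_force: [-0.3, 0.3, -0.0]
finger_gap: 0.002
t: 4.1
tcp_pos: [525.7, 94.4, 108.5]
ee_rot: [[0.003, 0.999, -0.032], [0.86, -0.019, -0.511], [-0.511, -0.026, -0.859]]
contact_force: [-0.3, -0.3, 0.1]
finger_gap: 0.001
t 4.1 tcp [525.7  94.4 108.5] face [-16.6 -49.4  65.6] gap 0.001 F [-0.3 -0.3  0.1] tq [ 0.26 -0.02 -0.04]
rot err to goal (tool rv deg) [-1.13  0.75  1.05] J [ 21.  26.  96. -29.  73.  34.]
scene [351.4483233  270.19907035]
top [277.47599341 283.6237747 ]
```

View pics/scene1z.png

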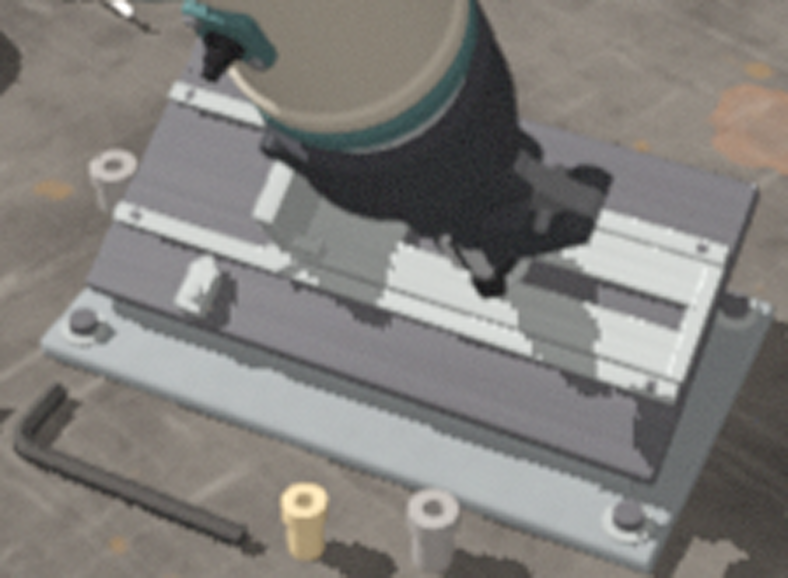

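View pics/top1z.png

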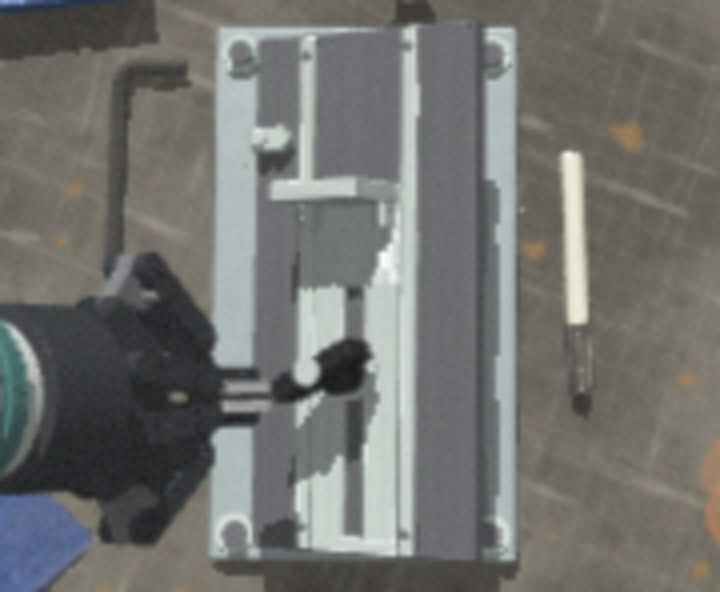

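```bash
python3 - <<'E'
from h import *
j=np.load("jig.npy")
x,y,z=Rj(j[2]).T
plan([540,70,190],np.c_[-x,y,-z],4)
E
```

```text
dist 86.39687326970382 turn 30.793614788119875
[-0.209, 0.042, -0.194, -0.012, 0.268, 0.006]
[-0.181, 0.044, -0.22, -0.012, 0.268, 0.006]
[-0.15, 0.046, -0.242, -0.012, 0.268, 0.006]
[-0.116, 0.048, -0.259, -0.012, 0.268, 0.006]
```

```bash

python3 -m handwheel '[[-0.21,0.04,-0.2,-0.01,0.1,0,-1],[-0.18,0.04,-0.22,-0.01,0.27,0.01,-1],[-0.15,0.05,-0.24,-0.01,0.27,0.01,-1],[-0.12,0.05,-0.26,-0.01,0.27,0,-1],[0,0,0,0,0.17,0,-1],[0,0,0,0,0,0,-1],[0,0,0,0,0,0,-1],[0,0,0,0,0,0,-1]]'
cat > snap.py <<'E'
from h import *
import cv2,sys
k=sys.argv[1];s=st()
for n in C:
    im=cams.camera(n); cv2.imwrite(f"pics/{n}{k}.png",im); u=proj(n,s["tcp_pos"])[0]
    x0,y0,w,h=(215,200,225,165) if n=="scene" else (225,185,160,148)
    f=3.5 if n=="scene" else 4
    print(n,"tcp px",u.round(1),"zoom",((u-[x0,y0])*f).round(0))
    cv2.imwrite(f"pics/{n}{k}z.png",cv2.resize(im[y0:y0+h,x0:x0+w],None,fx=f,fy=f,interpolation=cv2.INTER_CUBIC))
E
python3 snap.py 2
```

```text
t: 5.0
tcp_pos: [541.2, 75.6, 193.6]
ee_rot: [[0.017, 1.0, -0.004], [1.0, -0.017, 0.017], [0.017, -0.004, -1.0]]
contact_force: [0.1, 0.2, 0.7]
finger_gap: -0.003
t 5.0 tcp [541.2  75.6 193.6] face [ 41.9 -33.4 130.1] gap -0.003 F [0.1 0.2 0.7] tq [-0.02  0.03 -0.01]
rot err to goal (tool rv deg) [ -0.1  -30.99   0.52] J [-0. 15. 93.  1. 72.  1.]
scene tcp px [347.3 207.6] zoom [463.  27.]
top tcp px [283.1 275.8] zoom [232. 363.]
```

View pics/scene2z.png

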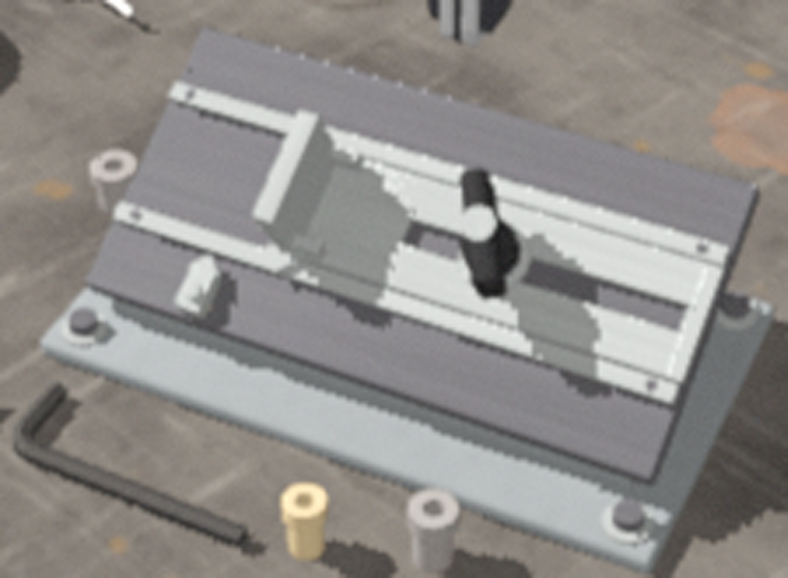

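View pics/top2z.png

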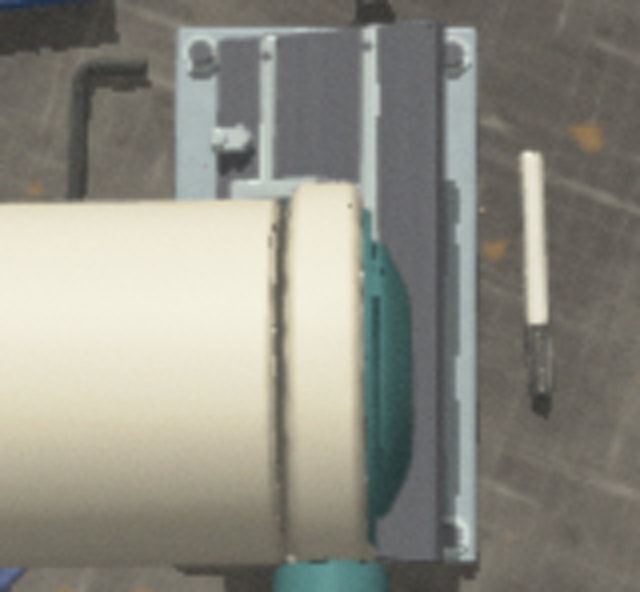

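```bash
cat >> h.py <<'E'
OFF={"scene":np.array([-1.,4]),"top":np.array([4.5,.4])}
proj0=proj
def proj(n,X): return proj0(n,X)+OFF[n]
E
python3 fit.py
```

```text
(1, 0) [ 5.73799701e+02  4.21000438e+01 -2.80031456e-02] -1.6044620576719386
(0, 1) [ 5.76425047e+02  5.22645197e+01 -2.24789947e-02] -1.2879515252529368
(1, 1) [ 5.74365261e+02  4.75280104e+01 -2.36495298e-02] -1.3550182471026337
[[-1.8  2.2]
 [-0.4  1.9]
 [-1.7  3.4]
 [-2.9  2.6]
 [-2.4  2.8]
 [-1.6  0.8]] [[ 2.4 -0.5]
 [ 1.7  2.6]
 [ 1.2  0.5]
 [ 1.9  1. ]
 [ 2.1  0.5]
 [ 2.6  1.8]
 [ 3.4  0.2]
 [ 3.6  1.6]]
scene grip [[298.3 254.3]]
scene tip [[292.9 281. ]]
scene knob [[350.5 267.1]]
scene settip [[268.5 274.4]]
top grip [[299.6 234.2]]
top tip [[291.  235.6]]
top knob [[294.9 278.7]]
top settip [[290.3 215.9]]
```

```bash
python3 - <<'E'
from h import *
R=np.array([[0.017,1,-.004],[1,-.017,.017],[.017,-.004,-1]]);p=np.array([541.2,75.6,193.6])
for w in(8,11): print(proj0("scene",p+R[:,0]*w), "obs 346.4 211.7")
R=np.array([[0.003, 0.999, -0.032], [0.86, -0.019, -0.511], [-0.511, -0.026, -0.859]]);p=np.array([525.7, 94.4, 108.5])
for w in(8,11): print(proj0("top",p-R[:,0]*w), "obs 282.5 284")
E
```

```text
[[344.75511942 210.93704803]] obs 346.4 211.7
[[343.79550304 212.18593688]] obs 346.4 211.7
[[280.94417779 283.63063563]] obs 282.5 284
[[282.25477026 283.63308932]] obs 282.5 284
```

```bash
sed -i 's/^OFF=.*/OFF={"scene":np.array([0.5,0.]),"top":np.array([0.,.2])}/' h.py; python3 fit.py | head -3; python3 - <<'E'
from h import *
j=np.load("jig.npy")
for n in C:
    print(n)
    for nm,P in dict(fl=[(25,45,43),(-25,45,43),(25,50,43),(-25,50,43),(25,40,43),(-25,40,43)],set=[(-37,y,9) for y in(80,85,90)],stop=[(-35,45,9)],knobtop=[(0,-40,45)],strips=[(30,130,5),(-30,130,5),(30,-130,5),(-30,-130,5)]).items():
        u=proj(n,f2w(P,j)); o,f=((215,200),3.5) if n=="scene" else ((235,185),4)
        print(nm,((u-o)*f).round(0).tolist())
E
```

```text
(1, 0) [ 5.72667139e+02  5.03021462e+01 -2.73295767e-02] -1.5658694002943432
(0, 1) [ 5.75822447e+02  4.31506167e+01 -2.30749645e-02] -1.3220980796843187
(1, 1) [ 5.74474498e+02  4.62063781e+01 -2.47008353e-02] -1.415253614236686
scene
fl [[313.0, 108.0], [266.0, 217.0], [302.0, 105.0], [255.0, 213.0], [324.0, 112.0], [277.0, 220.0]]
set [[204.0, 248.0], [194.0, 244.0], [184.0, 241.0]]
stop [[279.0, 267.0]]
knobtop [[480.0, 219.0]]
strips [[169.0, 83.0], [113.0, 204.0], [733.0, 251.0], [683.0, 389.0]]
top
fl [[272.0, 192.0], [185.0, 196.0], [272.0, 181.0], [185.0, 186.0], [272.0, 203.0], [185.0, 206.0]]
set [[206.0, 132.0], [206.0, 122.0], [206.0, 112.0]]
stop [[209.0, 201.0]]
knobtop [[224.0, 374.0]]
strips [[324.0, 24.0], [223.0, 34.0], [322.0, 562.0], [218.0, 554.0]]
```

```bash
python3 - <<'E'
from h import *
import cv2
a=cv2.imread("pics/scene2.png")[255:300,255:325]; cv2.imwrite("pics/a.png",cv2.resize(a,None,fx=11,fy=11,interpolation=cv2.INTER_CUBIC))
j=np.load("jig.npy"); st(); plan(f2w((0,46,85),j)[0],goalR(j),4)
E
```

```text
t 5.1 tcp [541.1  76.2 193.3] face [ 41.4 -34.1 130.1] gap 0.002 F [ 0.2 -0.4  0. ] tq [0.06 0.04 0.01]
rot err to goal (tool rv deg) [ -0.12 -31.02   0.59] J [ 0. 15. 93.  1. 72.  1.]
dist 100.78903397822707 turn 31.029641138097517
[0.038, 0.268, 0.199, -0.001, -0.271, 0.005]
[0.065, 0.268, 0.192, -0.001, -0.271, 0.005]
[0.091, 0.268, 0.181, -0.001, -0.271, 0.005]
[0.116, 0.267, 0.167, -0.001, -0.271, 0.005]
```

View pics/a.png

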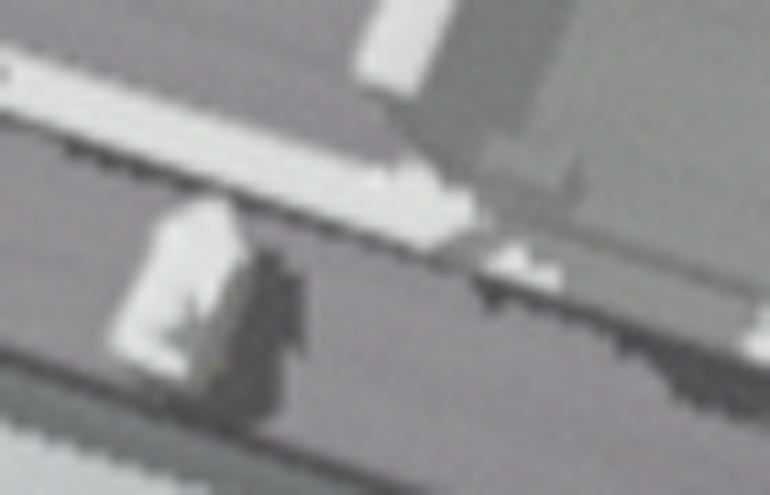

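```bash

python3 -m handwheel '[[0.04,0.27,0.2,0,-0.1,0,0],[0.06,0.27,0.19,0,-0.27,0,0],[0.09,0.27,0.18,0,-0.27,0,0],[0.11,0.26,0.17,0,-0.27,0,0],[0,0,0,0,-0.17,0,0],[0,0,0,0,0,0,0],[0,0,0,0,0,0,0],[0,0,0,0,0,0,0]]'
python3 - <<'E'
from h import *
j=np.load("jig.npy"); st(); plan(f2w((0,46,85),j)[0],goalR(j),1)
E
```

```text
t: 5.9
tcp_pos: [623.4, 99.7, 128.1]
ee_rot: [[-0.001, 1.0, -0.006], [0.855, -0.002, -0.519], [-0.519, -0.006, -0.854]]
contact_force: [-0.9, 0.7, -0.6]
finger_gap: 0.501
t 5.9 tcp [623.4  99.7 128.1] face [-13.3  47.6  86.3] gap 0.501 F [-0.9  0.7 -0.6] tq [ 0.21  0.04 -0.02]
rot err to goal (tool rv deg) [0.36 1.3  1.28] J [ 19.  32.  84. -30.  78.  29.]
dist 13.459435969297395 turn 1.8602282800284806
[-0.176, -0.025, 0.022, 0.012, 0.045, 0.045]
```

Correct the offset, then go down 73 mm along the tool axis.

```bash

python3 -m handwheel '[[-0.17,-0.02,0,0.01,0.045,0.045,0],[0,0,0.1,0,0,0,0],[0,0,0.15,0,0,0,0],[0,0,0.15,0,0,0,0],[0,0,0.1,0,0,0,0],[0,0,0.05,0,0,0,0],[0,0,0,0,0,0,0],[0,0,0,0,0,0,0]]'
python3 snap.py 3; python3 -c "
from h import *
j=np.load('jig.npy');plan(f2w((0,46,14),j)[0],goalR(j),1)"
```

```text
t: 6.7
tcp_pos: [620.6, 59.9, 100.2]
ee_rot: [[0.033, 0.999, -0.012], [0.868, -0.034, -0.496], [-0.496, 0.006, -0.868]]
contact_force: [-0.5, -0.2, 0.4]
finger_gap: 0.505
t 6.7 tcp [620.6  59.9 100.2] face [ 7.3 45.8 42.2] gap 0.505 F [-0.5 -0.2  0.4] tq [0.22 0.01 0.01]
rot err to goal (tool rv deg) [ 0.04 -0.27 -0.65] J [ 15.  31.  88. -30.  73.  29.]
scene tcp px [299.4 241.9] zoom [295. 147.]
top tcp px [295.4 233. ] zoom [282. 192.]
dist 29.40377466689325 turn 0.7059780306144234
[0.093, 0.0, 0.381, 0.002, -0.01, -0.023]
```

View pics/top3z.png

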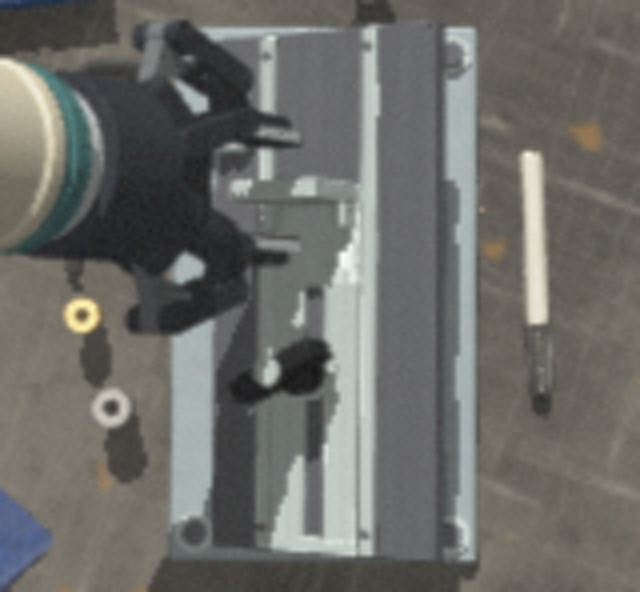

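View pics/scene3z.png

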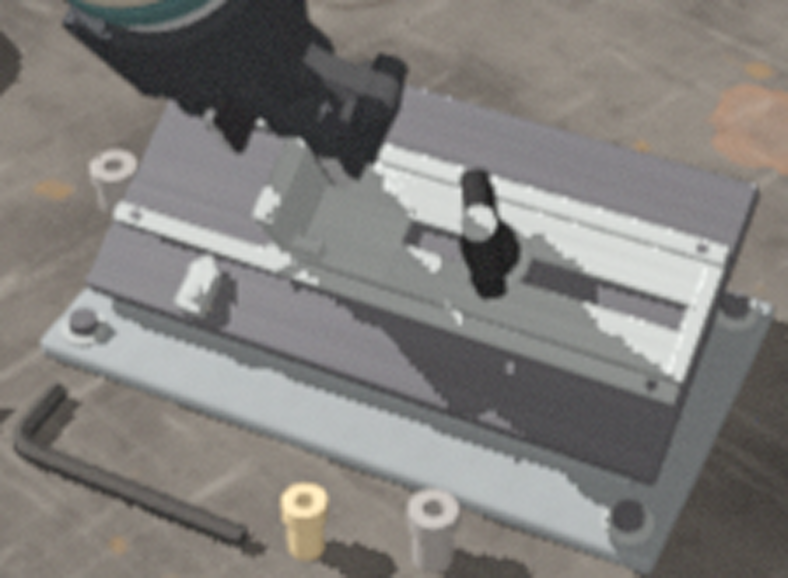

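```bash

python3 -m handwheel '[[0.06,0,0.1,0,0,-0.02,0],[0.03,0,0.12,0,0,0,0],[0,0,0.1,0,0,0,0],[0,0,0.05,0,0,0,0],[0,0,0,0,0,0,0],[0,0,0,0,0,0,-1],[0,0,0,0,0,0,-1],[0,0,0,0,0,0,-1]]' 30
python3 -m handwheel '[[0,0,0,0,0,0,-1],[0,0,0,0,0,0,-1],[0,0,0,0,0,0,-1],[0,0,0,0,0,0,-1],[0,0,0,0,0,0,-1],[0,0,0,0,0,0,-1],[0,0,0,0,0,0,-1],[0,0,0,0,0,0,-1]]' 30
python3 snap.py 4
```

```text
t: 7.6
tcp_pos: [621.4, 52.6, 70.4]
ee_rot: [[0.021, 1.0, -0.009], [0.868, -0.023, -0.495], [-0.495, 0.002, -0.869]]
contact_force: [0.9, -0.7, -2.0]
finger_gap: 0.11
t: 8.4
tcp_pos: [621.4, 52.6, 70.3]
ee_rot: [[0.022, 1.0, -0.01], [0.869, -0.024, -0.495], [-0.495, 0.002, -0.869]]
contact_force: [1.6, -0.9, -1.6]
finger_gap: 0.111
t 8.4 tcp [621.4  52.6  70.3] face [-1.4 46.7 12.7] gap 0.111 F [ 1.6 -0.9 -1.6] tq [ 0.29  0.07 -0.11]
rot err to goal (tool rv deg) [ 0.15 -0.33 -0.03] J [ 14.  33.  90. -31.  69.  30.]
scene tcp px [301.8 254.7] zoom [304. 191.]
top tcp px [300.2 233.7] zoom [301. 195.]
```

View pics/scene4z.png

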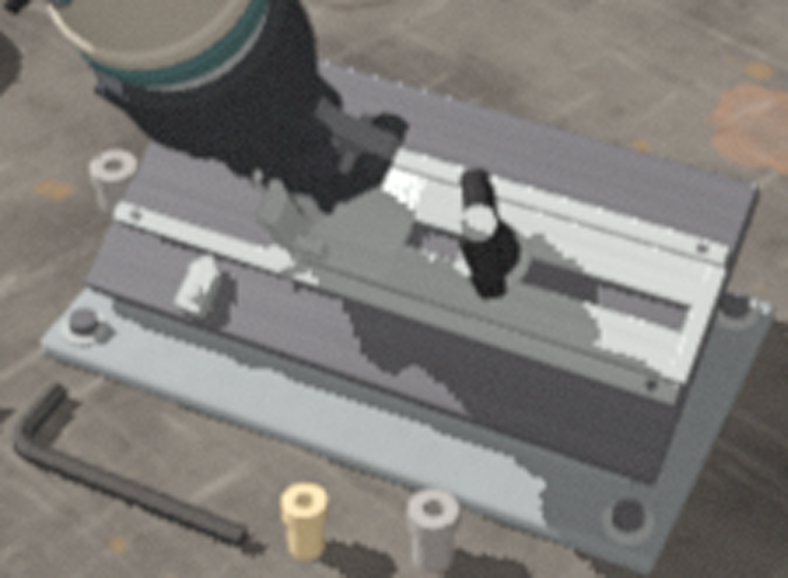

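View pics/top4z.png

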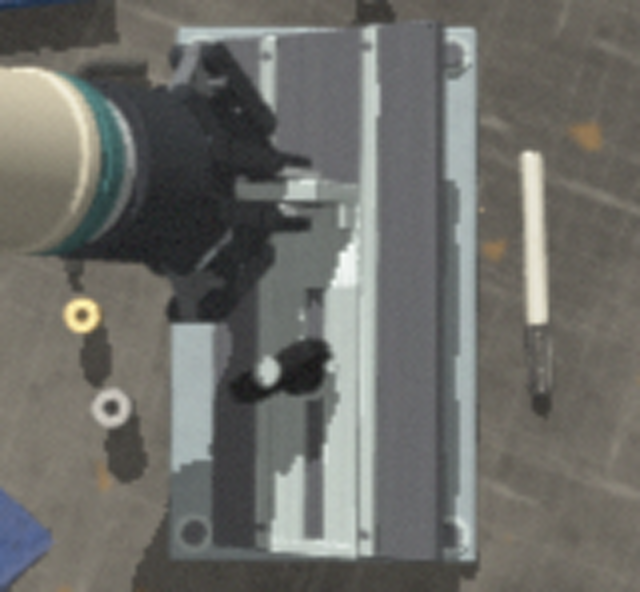

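```bash

python3 -m handwheel '[[0,0.06,0,0,0,0,-1],[0,0.08,0,0,0,0,-1],[0,0.08,0,0,0,0,-1],[0,0.07,0,0,0,0,-1],[0,0.05,0,0,0,0,-1],[0,0.03,0,0,0,0,-1],[0,0,0,0,0,0,-1],[0,0,0,0,0,0,-1]]' 40
python3 snap.py 5
```

```text
t: 9.3
tcp_pos: [648.1, 51.9, 70.3]
ee_rot: [[0.022, 1.0, -0.017], [0.868, -0.027, -0.496], [-0.496, -0.004, -0.868]]
contact_force: [-2.7, 0.6, 0.9]
finger_gap: 0.113
t 9.3 tcp [648.1  51.9  70.3] face [-1.3 73.5 12.7] gap 0.113 F [-2.7  0.6  0.9] tq [ 0.26  0.15 -0.21]
rot err to goal (tool rv deg) [-0.25 -0.27 -0.01] J [ 14.  35.  86. -30.  71.  28.]
scene tcp px [285.9 249.7] zoom [248. 174.]
top tcp px [300.3 220.1] zoom [301. 141.]
```

View pics/scene5z.png

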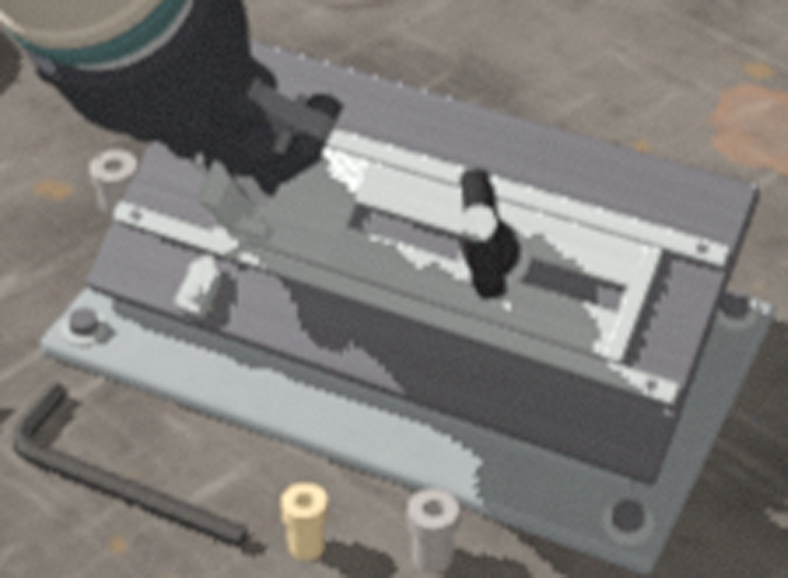

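View pics/top5z.png

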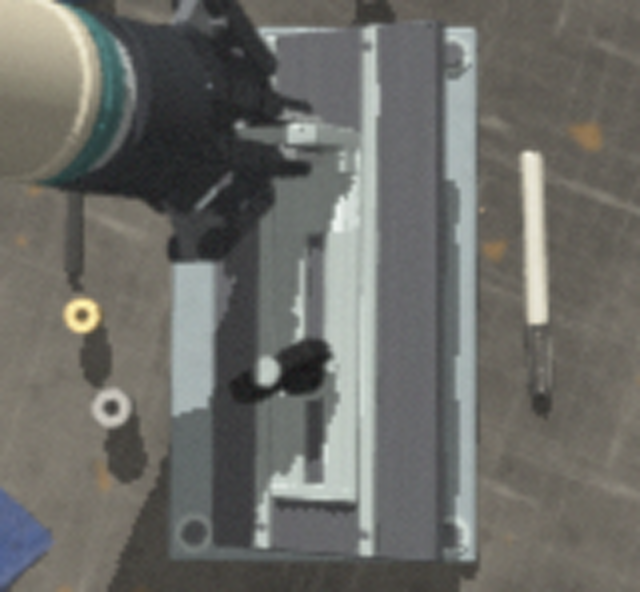

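```bash
cat > tz.py <<'E'
import cv2,sys
k=sys.argv[1]
a=cv2.imread(f"pics/scene{k}.png")[250:300,255:305]; cv2.imwrite(f"pics/tz{k}.png",cv2.resize(a,None,fx=12,fy=12,interpolation=cv2.INTER_LANCZOS4))
E
python3 tz.py 5; python3 - <<'E'
from h import *
j=np.load("jig.npy")
for y in(73.5,79): print(y,((proj("scene",f2w([(-35,y,9),(-35,y,7.5),(-37,y,9),(-30,y-5,9),(-30,y+5,9)],j))-[255,250])*12).round(0).tolist())
E
```

```text
73.5 [[272.0, 249.0], [276.0, 254.0], [266.0, 264.0], [324.0, 225.0], [253.0, 202.0]]
79 [[233.0, 237.0], [237.0, 241.0], [227.0, 251.0], [285.0, 212.0], [214.0, 189.0]]
```

View pics/tz5.png

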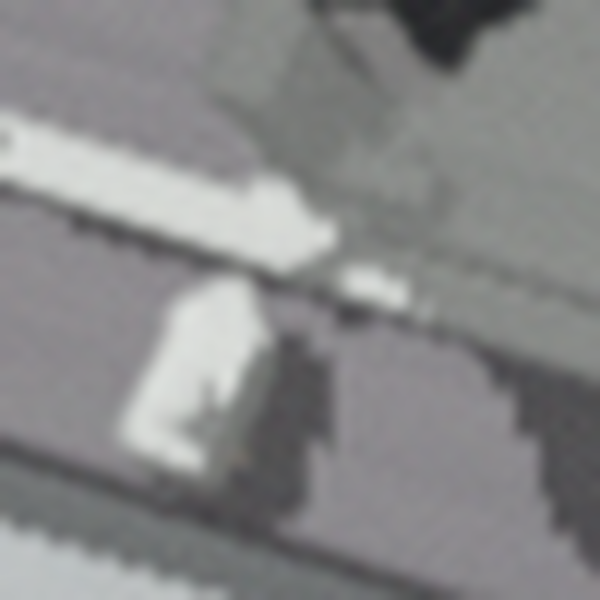

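```bash
python3 - <<'E'
import cv2
a=cv2.imread("pics/top0.png")[205:245,270:325]; cv2.imwrite("pics/tp0p.png",cv2.resize(a,None,fx=14,fy=14,interpolation=cv2.INTER_LANCZOS4))
from h import *
j=np.load("jig.npy")
for P in [(-37,77,9),(-37,80,9),(-57,80,0),(-35,46.7,9),(-25,46.7,43),(25,46.7,43)]: print(P,((proj("top",f2w(P,j))-[270,205])*14).round(0))
E
```

```text
(-37, 77, 9) [[231. 203.]]
(-37, 80, 9) [[231. 183.]]
(-57, 80, 0) [[154. 196.]]
(-35, 46.7, 9) [[240. 413.]]
(-25, 46.7, 43) [[158. 393.]]
(25, 46.7, 43) [[463. 379.]]
```

View pics/tp0p.png

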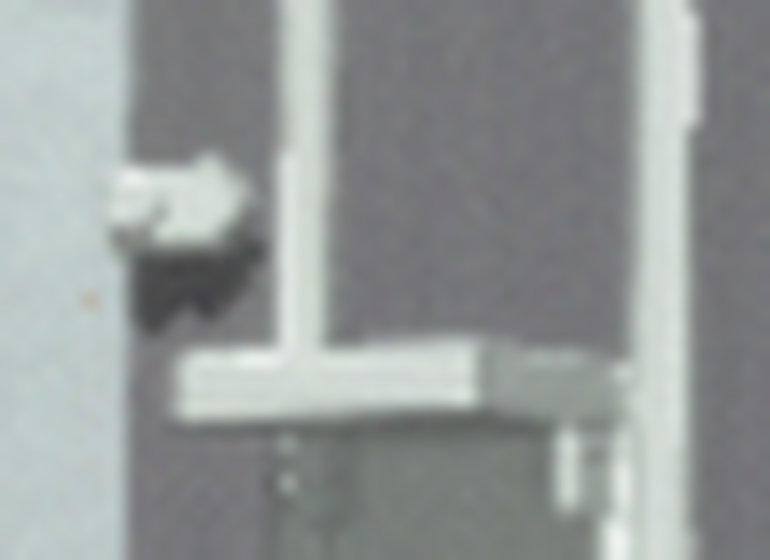

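```bash

python3 -m handwheel '[[0,0.03,0,0,0,0,-1],[0,0.03,0,0,0,0,-1],[0,0.005,0,0,0,0,-1],[0,0,0,0,0,0,-1],[0,0,0,0,0,0,-1],[0,0,0,0,0,0,-1],[0,0,0,0,0,0,-1],[0,0,0,0,0,0,-1]]' 40
python3 snap.py 6; python3 tz.py 6
```

```text
t: 10.2
tcp_pos: [652.9, 51.7, 70.4]
ee_rot: [[0.021, 1.0, -0.017], [0.868, -0.027, -0.496], [-0.496, -0.004, -0.868]]
contact_force: [-3.1, -0.3, 0.1]
finger_gap: 0.114
t 10.2 tcp [652.9  51.7  70.4] face [-1.3 78.3 12.7] gap 0.114 F [-3.1 -0.3  0.1] tq [ 0.36  0.08 -0.24]
rot err to goal (tool rv deg) [-0.26 -0.27  0.  ] J [ 14.  35.  85. -30.  71.  28.]
scene tcp px [283.1 248.8] zoom [238. 171.]
top tcp px [300.3 217.7] zoom [301. 131.]
```

View pics/tz6.png

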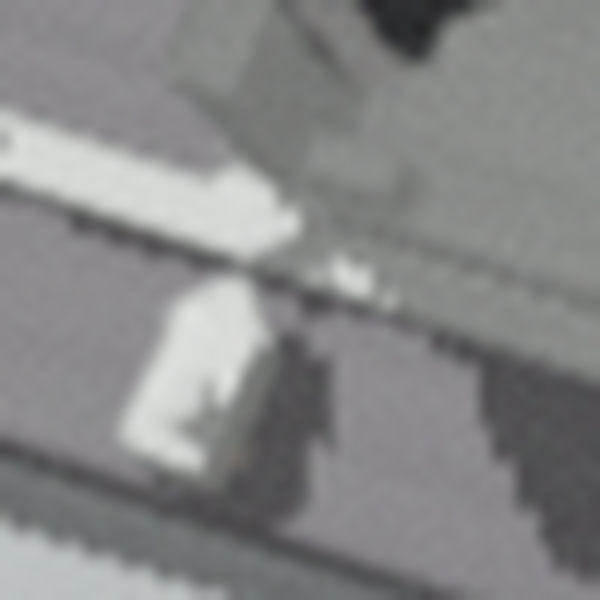

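```bash

python3 -m handwheel '[[0,0,0,0,0,0,0],[0,0,0,0,0,0,0],[0,0,0,0,0,0,0],[0,0,-0.1,0,0,0,0],[0,0,-0.3,0,0,0,0],[0,0,-0.5,0,0,0,0],[0,0,-0.6,0,0,0,0],[0,0,-0.6,0,0,0,0]]' 40
python3 -m handwheel '[[-0.2,-0.5,-0.3,0,0,0,0],[-0.2,-0.5,-0.3,0,0,0,0],[-0.2,-0.5,-0.3,0,0,0,0],[-0.2,-0.5,-0.3,0,0,0,0],[0,0,0,0,0,0,0],[0,0,0,0,0,0,0],[0,0,0,0,0,0,0],[0,0,0,0,0,0,0]]' 40
python3 snap.py 7; python3 tz.py 7; python3 - <<'E'
import cv2
a=cv2.imread("pics/top7.png")[190:235,270:325]; cv2.imwrite("pics/tp7p.png",cv2.resize(a,None,fx=14,fy=14,interpolation=cv2.INTER_LANCZOS4))
E
```

```text
t: 11.1
tcp_pos: [655.3, 129.2, 207.0]
ee_rot: [[0.018, 1.0, -0.023], [0.867, -0.027, -0.498], [-0.499, -0.011, -0.867]]
contact_force: [0.8, 0.3, -0.1]
finger_gap: 0.499
t: 11.9
tcp_pos: [506.5, 131.5, 328.2]
ee_rot: [[0.022, 1.0, -0.001], [0.871, -0.02, -0.49], [-0.49, 0.01, -0.872]]
contact_force: [-1.1, -0.3, -0.6]
finger_gap: 0.501
t 11.9 tcp [506.5 131.5 328.2] face [ 61.7 -70.  274. ] gap 0.501 F [-1.1 -0.3 -0.6] tq [ 0.25 -0.01 -0.02]
rot err to goal (tool rv deg) [ 0.66 -0.66 -0.04] J [ 25.  16.  79. -27.  98.  25.]
scene tcp px [360.8 138. ] zoom [ 510. -217.]
top tcp px [233.3 303.8] zoom [ 33. 475.]
```

View pics/tz7.png

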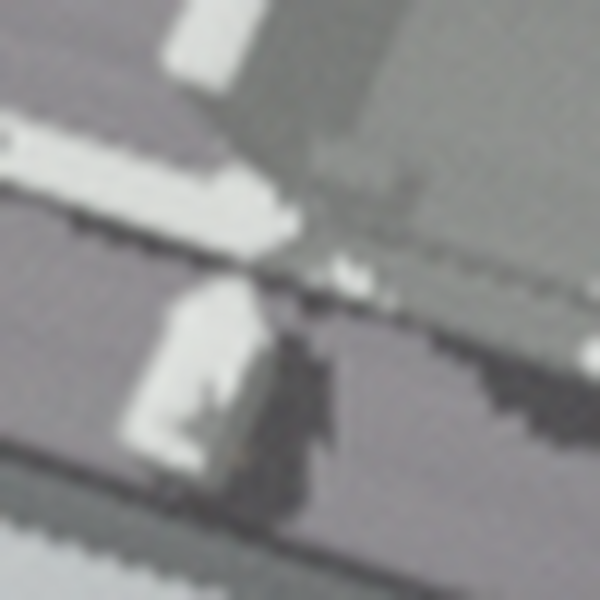

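View pics/tp7p.png

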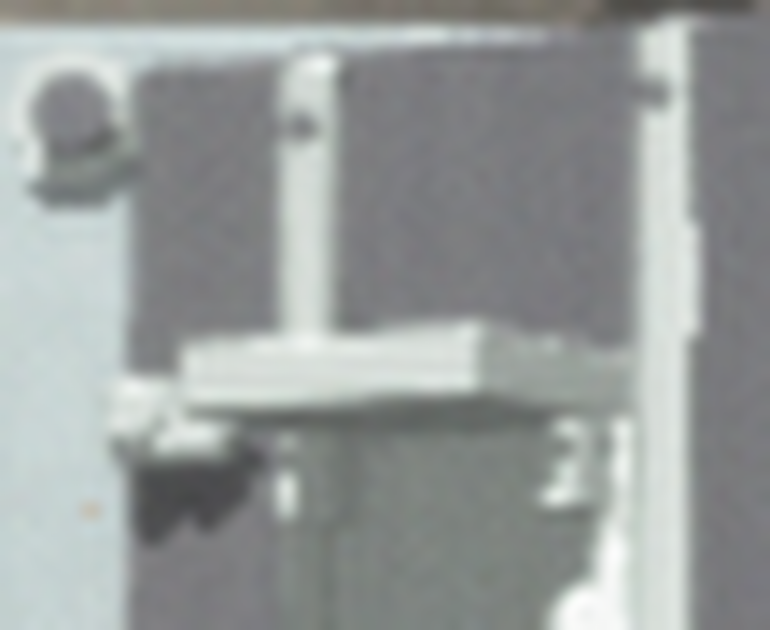

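```bash
python3 - <<'E'
from h import *
j=np.load("jig.npy")
for y in (75,77,78.3,80):
  print(y,((proj("top",f2w([(-25,y,43),(25,y,43),(-35,y,9),(-37,y,9)],j))-[270,190])*14).round(0).tolist(), ((proj("scene",f2w([(-25,y,43),(-25,y+5,43),(-25,y-5,43),(-35,y,9),(-37,y,9)],j))-[255,250])*12).round(0).tolist())
E
```

```text
75 [[160.0, 399.0], [464.0, 379.0], [242.0, 426.0], [230.0, 427.0]] [[211.0, 73.0], [174.0, 62.0], [247.0, 85.0], [262.0, 246.0], [255.0, 261.0]]
77 [[160.0, 385.0], [464.0, 364.0], [242.0, 413.0], [231.0, 413.0]] [[196.0, 69.0], [160.0, 57.0], [233.0, 80.0], [248.0, 241.0], [241.0, 256.0]]
78.3 [[160.0, 376.0], [464.0, 354.0], [242.0, 404.0], [231.0, 404.0]] [[187.0, 66.0], [150.0, 54.0], [223.0, 77.0], [238.0, 238.0], [232.0, 253.0]]
80 [[160.0, 363.0], [464.0, 342.0], [242.0, 392.0], [231.0, 393.0]] [[174.0, 62.0], [138.0, 50.0], [211.0, 73.0], [226.0, 234.0], [220.0, 249.0]]
```

The stop now lines up with the pointer in both views, to about 1 mm: in the top view the predicted tab tip is row 406 of the crop and the pointer is row 407. Next is the knob angle.

```bash
python3 - <<'E'
from h import *
j=np.load("jig.npy")
for q in(0,.1,.2,.3):
  a=.7-q;d=np.array([np.cos(a),np.sin(a),0])*25
  P=np.array([[0,-40,45]]);P=np.r_[P+d,P-d]
  print(q,((proj("scene",f2w(P,j))-[300,230])*8).round(0).tolist(),((proj("top",f2w(P,j))-[265,255])*12).round(0).tolist())
import cv2
a=cv2.imread("pics/scene7.png")[230:295,300:390]; cv2.imwrite("pics/k1.png",cv2.resize(a,None,fx=8,fy=8,interpolation=cv2.INTER_CUBIC))
a=cv2.imread("pics/top0.png")[255:305,265:325]; cv2.imwrite("pics/k2.png",cv2.resize(a,None,fx=12,fy=12,interpolation=cv2.INTER_CUBIC))
E
```

```text
0 [[372.0, 136.0], [465.0, 388.0]] [[415.0, 178.0], [212.0, 381.0]]
0.1 [[386.0, 132.0], [451.0, 393.0]] [[423.0, 191.0], [204.0, 368.0]]
0.2 [[400.0, 128.0], [437.0, 396.0]] [[430.0, 205.0], [198.0, 355.0]]
0.3 [[414.0, 126.0], [422.0, 398.0]] [[436.0, 220.0], [192.0, 340.0]]
```

View pics/k1.png

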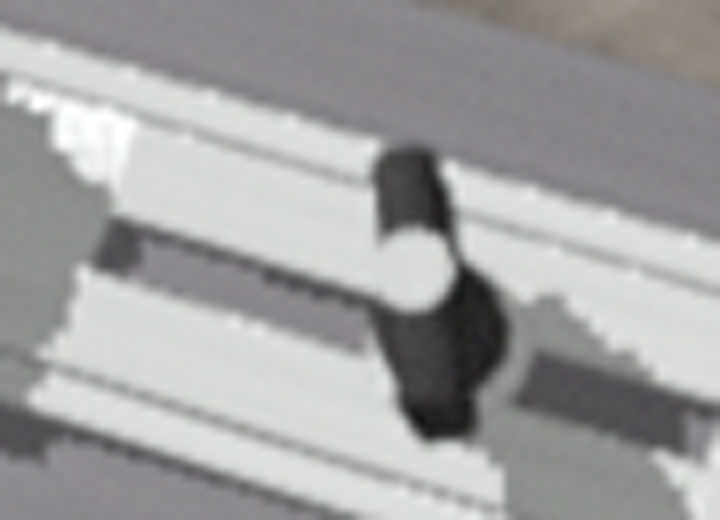

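View pics/k2.png

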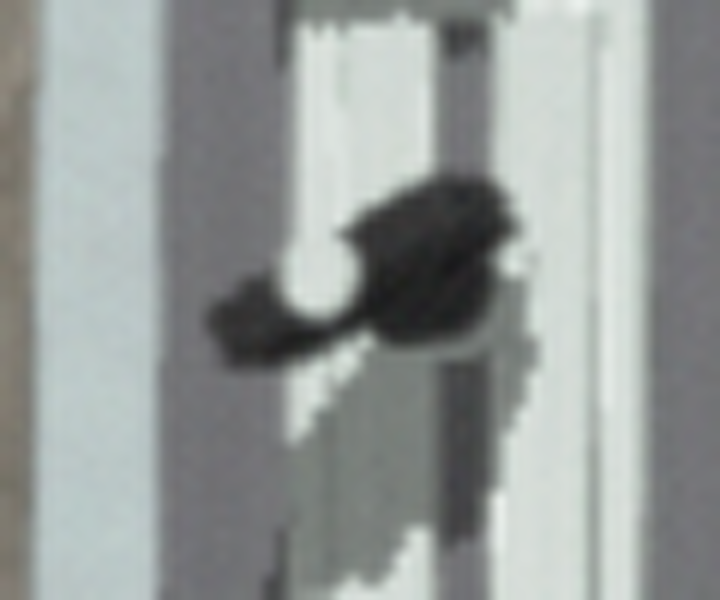

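```bash
python3 - <<'E'
from h import *
j=np.load("jig.npy")
plan(f2w((0,-40,90),j)[0],goalR(j,-.48),6)
E
```

```text
dist 196.0276838961432 turn 27.550879556274452
[0.133, 0.062, 0.41, 0.004, -0.003, -0.16]
[0.128, 0.074, 0.41, 0.004, -0.003, -0.16]
[0.122, 0.085, 0.41, 0.004, -0.003, -0.16]
[0.115, 0.095, 0.409, 0.004, -0.003, -0.16]
[0.108, 0.105, 0.409, 0.004, -0.003, -0.16]
[0.1, 0.114, 0.408, 0.004, -0.003, -0.16]
```

```bash

python3 -m handwheel '[[0.13,0.06,0.4,0,0,-0.16,0],[0.13,0.07,0.4,0,0,-0.16,0],[0.12,0.085,0.4,0,0,-0.16,0],[0.115,0.095,0.4,0,0,-0.16,0],[0.11,0.1,0.4,0,0,-0.16,0],[0.1,0.11,0.4,0,0,-0.16,0],[0,0,0,0,0,0,0],[0,0,0,0,0,0,0]]' 40
python3 -c "
from h import *
st();j=np.load('jig.npy');plan(f2w((0,-40,90),j)[0],goalR(j,-.48),1)"
```

```text
t: 12.8
tcp_pos: [539.9, 92.7, 128.7]
ee_rot: [[-0.458, 0.889, -0.009], [0.776, 0.395, -0.492], [-0.434, -0.233, -0.87]]
contact_force: [0.7, -0.2, 0.8]
finger_gap: 0.502
t 12.8 tcp [539.9  92.7 128.7] face [ -5.2 -35.7  82.3] gap 0.502 F [ 0.7 -0.2  0.8] tq [ 0.26 -0.02  0.03]
rot err to goal (tool rv deg) [ 0.28 -0.45 28.52] J [ 20.  25.  94. -29.  74.   4.]
dist 10.228556077303482 turn 1.1458812155384115
[-0.032, -0.083, -0.103, 0.013, -0.013, 0.036]
```

```bash

python3 -m handwheel '[[-0.035,-0.083,0,0.013,-0.013,0.036,0],[0,0,0.05,0,0,0,0],[0,0,0.1,0,0,0,0],[0,0,0.1,0,0,0,0],[0,0,0.1,0,0,0,0],[0,0,0.05,0,0,0,0],[0,0,0,0,0,0,0],[0,0,0,0,0,0,0]]' 30
python3 snap.py 8; python3 -c "
from h import *
j=np.load('jig.npy');plan(f2w((0,-40,27),j)[0],goalR(j,-.48),1)"
```

```text
t: 13.6
tcp_pos: [537.3, 72.8, 108.4]
ee_rot: [[-0.435, 0.9, -0.005], [0.782, 0.375, -0.499], [-0.447, -0.221, -0.867]]
contact_force: [1.2, -0.1, 0.0]
finger_gap: 0.497
t 13.6 tcp [537.3  72.8 108.4] face [  1.9 -37.8  54.7] gap 0.497 F [ 1.2 -0.1  0. ] tq [ 0.26 -0.01  0.01]
rot err to goal (tool rv deg) [4.4e-01 1.0e-02 2.7e+01] J [ 19.  26.  97. -30.  70.   7.]
scene tcp px [350.  258.3] zoom [473. 204.]
top tcp px [289.  277.3] zoom [256. 369.]
dist 28.04170784794349 turn 0.6686420169288089
[0.037, -0.018, 0.372, 0.015, 0.004, -0.017]
```

View pics/top8z.png

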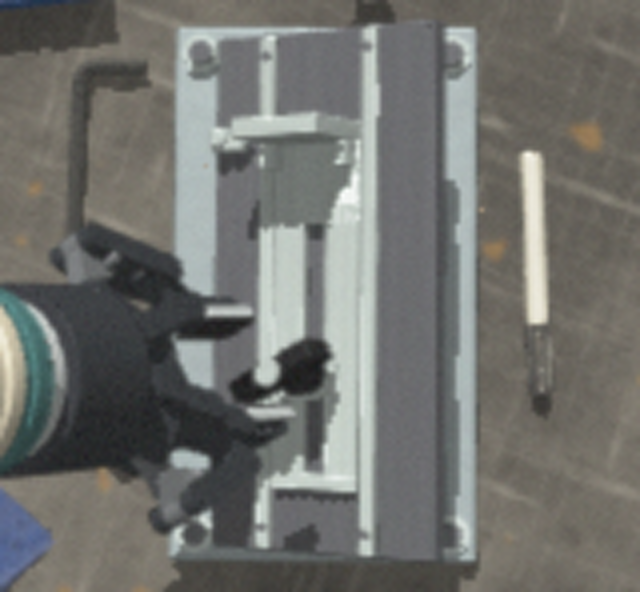

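View pics/scene8z.png

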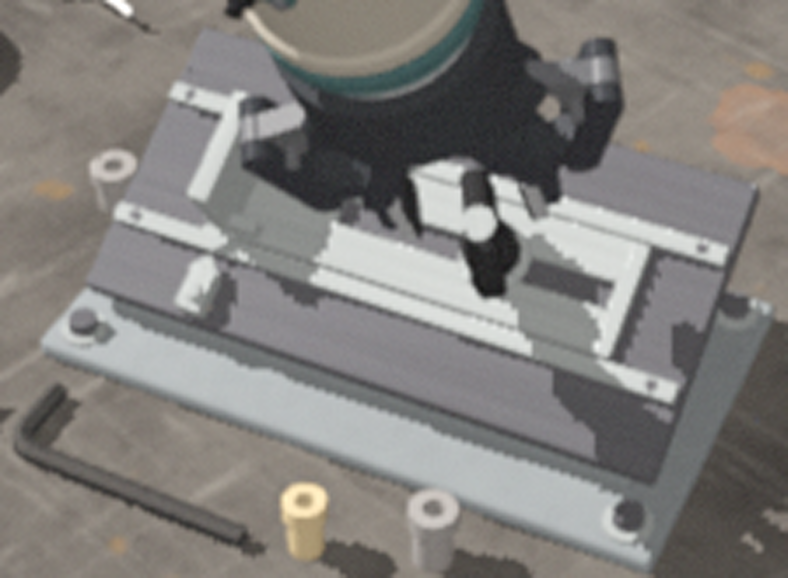

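```bash

python3 -m handwheel '[[0.037,-0.018,0.08,0.01,0,-0.017,0],[0,0,0.12,0,0,0,0],[0,0,0.1,0,0,0,0],[0,0,0.04,0,0,0,0],[0,0,0,0,0,0,0],[0,0,0,0,0,0,-1],[0,0,0,0,0,0,-1],[0,0,0,0,0,0,-1]]' 30
python3 -c "
from h import *
st()"
```

```text
t: 14.5
tcp_pos: [536.4, 61.8, 82.9]
ee_rot: [[-0.443, 0.897, -0.006], [0.778, 0.381, -0.499], [-0.445, -0.226, -0.867]]
contact_force: [3.2, 0.5, -3.2]
finger_gap: 0.131
t 14.5 tcp [536.4  61.8  82.9] face [ -1.3 -38.5  27.2] gap 0.131 F [ 3.2  0.5 -3.2] tq [ 0.44 -0.34  0.01]
rot err to goal (tool rv deg) [ 0.37  0.   27.51] J [ 18.  27. 100. -31.  67.   7.]
```

```bash

python3 -m handwheel '[[0,0,0,0,0,0.1,-1],[0,0,0,0,0,0.2,-1],[0,0,0,0,0,0.2,-1],[0,0,0,0,0,0.2,-1],[0,0,0,0,0,0.2,-1],[0,0,0,0,0,0.2,-1],[0,0,0,0,0,0.1,-1],[0,0,0,0,0,0,-1]]' 40
python3 -c "
from h import *
st()"
```

```text
t: 15.3
tcp_pos: [536.5, 61.9, 82.9]
ee_rot: [[0.161, 0.987, -0.007], [0.854, -0.143, -0.5], [-0.494, 0.075, -0.866]]
contact_force: [1.9, -0.6, -2.4]
finger_gap: 0.128
t 15.3 tcp [536.5  61.9  82.9] face [ -1.3 -38.3  27.2] gap 0.128 F [ 1.9 -0.6 -2.4] tq [ 0.25  0.04 -0.05]
rot err to goal (tool rv deg) [ 0.33 -0.04 -8.06] J [ 18.  27. 100. -31.  67.  43.]
```

```bash

python3 -m handwheel '[[0,0,0,0,0,0.15,-1],[0,0,0,0,0,0.2,-1],[0,0,0,0,0,0.2,-1],[0,0,0,0,0,0.2,-1],[0,0,0,0,0,0.15,-1],[0,0,0,0,0,0.1,-1],[0,0,0,0,0,0.05,-1],[0,0,0,0,0,0,-1]]' 40
python3 -c "
from h import *
s=st();print('th',-Ro.from_matrix(s['ee_rot'].T@goalR(np.load('jig.npy'))).as_rotvec()[2],'axis torque',s['wrist_torque']@s['ee_rot'][:,2])"
```

```text
t: 16.1
tcp_pos: [536.6, 61.9, 82.9]
ee_rot: [[0.641, 0.768, -0.007], [0.663, -0.557, -0.5], [-0.388, 0.316, -0.866]]
contact_force: [1.7, -0.4, -1.9]
finger_gap: 0.127
t 16.1 tcp [536.6  61.9  82.9] face [ -1.4 -38.2  27.2] gap 0.127 F [ 1.7 -0.4 -1.9] tq [ 0.39  0.06 -0.03]
rot err to goal (tool rv deg) [  0.32  -0.08 -38.61] J [ 18.  27. 100. -31.  67.  73.]
th 0.6739153328123499 axis torque -0.007626839630946307
```

```bash

python3 -m handwheel '[[0,0,0,0,0,0.05,-1],[0,0,0,0,0,0.05,-1],[0,0,0,0,0,0.05,-1],[0,0,0,0,0,0.05,-1],[0,0,0,0,0,0.05,-1],[0,0,0,0,0,0,-1],[0,0,0,0,0,0,-1],[0,0,0,0,0,0,-1]]' 40
python3 -c "
from h import *
s=st();print('th',-Ro.from_matrix(s['ee_rot'].T@goalR(np.load('jig.npy'))).as_rotvec()[2],'axis torque',s['wrist_torque']@s['ee_rot'][:,2])"
```

```text
t: 16.9
tcp_pos: [536.8, 61.9, 83.0]
ee_rot: [[0.727, 0.686, -0.004], [0.592, -0.63, -0.503], [-0.348, 0.363, -0.864]]
contact_force: [1.0, 0.3, -1.4]
finger_gap: 0.128
t 16.9 tcp [536.8  61.9  83. ] face [ -1.3 -38.1  27.3] gap 0.128 F [ 1.   0.3 -1.4] tq [0.44 0.8  1.47]
rot err to goal (tool rv deg) [  0.51  -0.   -45.44] J [ 18.  27. 100. -31.  67.  80.]
th 0.7931642673160529 axis torque -1.6807902012830802
```

The axis torque jumped to 1.7 N m, so the knob is at its stop. Next I release, retract and check.

```bash

python3 -m handwheel '[[0,0,0,0,0,0,0],[0,0,0,0,0,0,0],[0,0,0,0,0,0,0],[0,0,0,0,0,0,0],[0,0,-0.2,0,0,0,0],[0,0,-0.5,0,0,0,0],[0,0,-0.6,0,0,0,0],[0,0,-0.6,0,0,0,0]]' 40
python3 -m handwheel '[[0,0,-0.5,0,0,0,0],[0,0,-0.5,0,0,0,0],[0,0,-0.5,0,0,0,0],[0,0,0,0,0,0,0],[0,0,0,0,0,0,0],[0,0,0,0,0,0,0],[0,0,0,0,0,0,0],[0,0,0,0,0,0,0]]' 40
python3 snap.py 9; python3 tz.py 9; python3 - <<'E'
import cv2
a=cv2.imread("pics/top9.png")[190:235,270:325]; cv2.imwrite("pics/tp9p.png",cv2.resize(a,None,fx=14,fy=14,interpolation=cv2.INTER_LANCZOS4))
E
```

```text
t: 17.7
tcp_pos: [533.2, 131.6, 205.1]
ee_rot: [[0.737, 0.676, -0.023], [0.576, -0.644, -0.504], [-0.355, 0.358, -0.863]]
contact_force: [0.8, -0.3, -0.3]
finger_gap: 0.496
t: 18.5
tcp_pos: [535.5, 192.3, 309.5]
ee_rot: [[0.741, 0.671, -0.017], [0.575, -0.648, -0.499], [-0.346, 0.36, -0.866]]
contact_force: [0.0, -0.1, 0.4]
finger_gap: 0.499
t 18.5 tcp [535.5 192.3 309.5] face [ -0.9 -42.6 288.6] gap 0.499 F [ 0.  -0.1  0.4] tq [ 0.18 -0.    0.  ]
rot err to goal (tool rv deg) [ -0.29   0.07 -46.61] J [ 29.  22.  72. -26. 101.  75.]
scene tcp px [310.5 176.7] zoom [334. -82.]
top tcp px [193.1 283. ] zoom [-127.  392.]
```

View pics/scene9z.png

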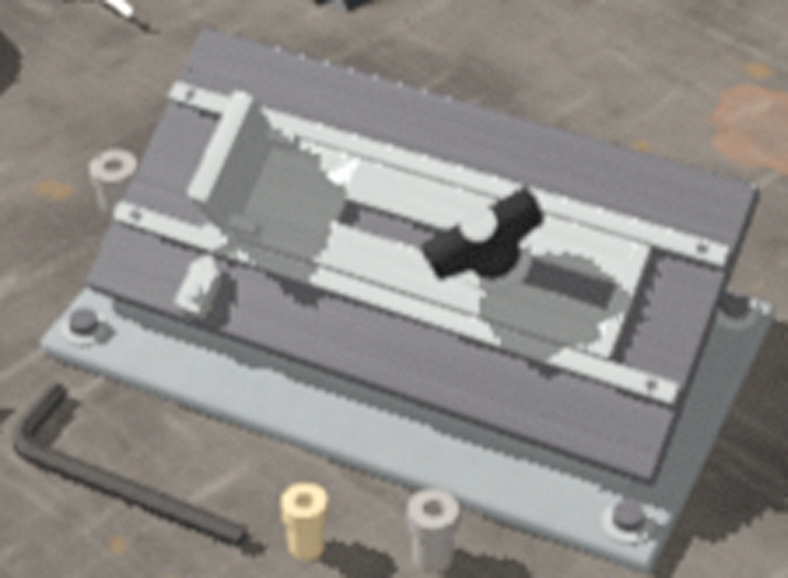

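View pics/tp9p.png

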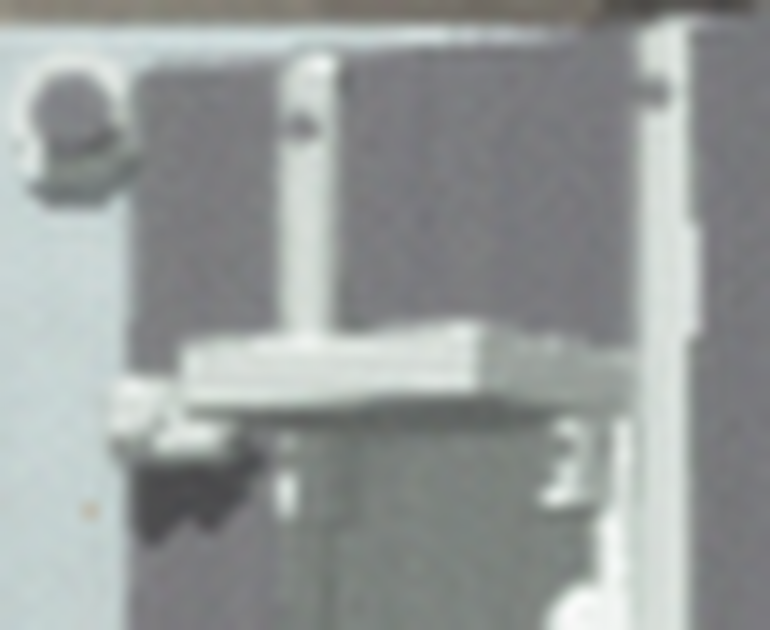

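View pics/tz9.png

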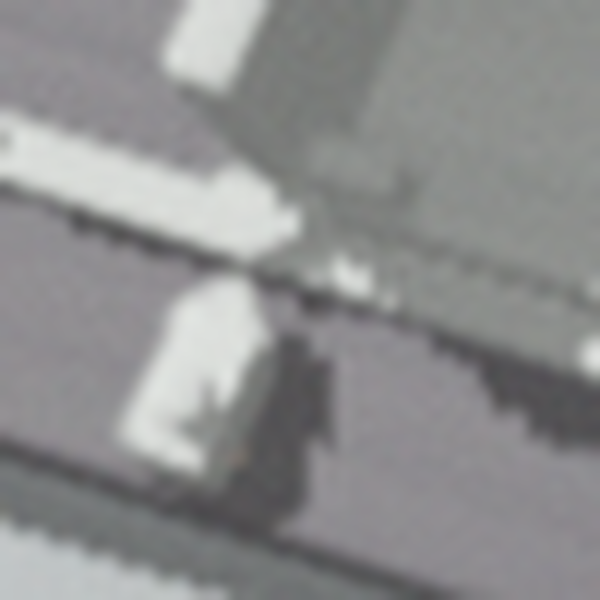

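View pics/top9.png

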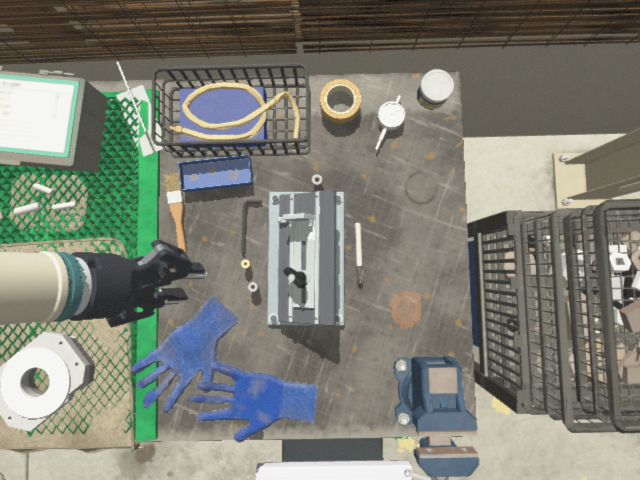

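```bash
python3 - <<'E'
from h import *
j=np.load("jig.npy")
for q in(1.1,1.2,1.3,1.4):
  a=.7-q;d=np.array([np.cos(a),np.sin(a),0])*25
  P=np.array([[0,-40,45]]);P=np.r_[P+d,P-d]
  print(q,((proj("scene",f2w(P,j))-[215,200])*3.5).round(0).tolist())
E
```

```text
1.1 [[524.0, 174.0], [436.0, 265.0]]
1.2 [[528.0, 178.0], [432.0, 260.0]]
1.3 [[532.0, 182.0], [428.0, 256.0]]
1.4 [[536.0, 187.0], [425.0, 251.0]]
```

```bash
python3 -c "
from workcell import env
print(env.close_job()); print(env.get_state()['t'])"
```

```text
the job is handed in; nothing more can be done
None
the job is handed in; nothing more can be done
```

I set the stop opposite the set pointer with the knob still loose, clamped it with the wing knob and handed the job in at about 18.6 s. No verdict was reported.

**Stop:** I gripped the flange and slid the plate about 31.6 mm by the measured tool position, then let go. The last pictures show it did not move while being clamped.
- **Top view:** the tab and pointer agree to about 0.2 mm. The tab itself is hidden there, so this comes from the flange and the jig's measured shape.
- **Scene view:** working from the flange, the tab came out about 0.9 mm too far. Reading the partly shaded tab directly, it was about 1 mm short. Both are within the 3 mm limit.

**Knob:** I turned it clockwise until the torque about its axis rose to about 1.7 N m, which I took as its end stop. The bar's angle in the last scene picture fits about 1.4 rad.

**Other checks:**
- The set pointer is at the same pixels as before.
- The bystanders show no visible movement.
- The gripper is clear of the jig, with the contact force near zero.

**Disagreement:** fitted separately, the two cameras placed the jig about 7 mm apart across the bench and 3 mm along it. That is more than the stated calibration error. I used the joint fit for the grasps and judged the alignment from positions relative to each other in the pictures.

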